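# Tip the drained well plate over onto the light box

## Task

The white well plate has been left face down on the bench to drain. Using the fingertips only, push it against the front edge of the light box, tip it up against that edge and turn it over so that it lands face up on the light pad, then push it home until its long side lies flush against the aluminium back rail. Never lift the plate clear of the surfaces it rests on, leave the other things on the bench where they are, and finish clear of it all.

Things in the scene. Friction and masses are not known exactly. Their poses are not given: they have to be found in the camera images.
- plate: White 48-well plate, 85 (x) x 127 (y) x 18 mm, 90 g. Origin: its middle. z points out of its closed back: up at the start (wells down), down at the end (wells up). A rim round the back, 5 mm thick, overhangs the rest by 4 mm on all sides; face down, its underside is 13 mm above the bench, so fingertips fit under it. Starts 40 to 120 mm before the light box, turned up to 0.35 rad from it
- lightbox: Grey LED light box, fixed, 150 (x) x 230 (y) mm, with a white pad on its flat top, 18 mm above the bench. Origin: centre of its underside; x points from front edge to back rail. Front edge: an upright 18 mm step at x = -75 mm. Back rail: aluminium bar along y, front face at x = +30 mm, 12 mm above the pad. Plate fully home: its centre at x = -12.5 mm
- plate_corner0 (a point): corner of the plate, half-way through its thickness, at plate local x = -42.5 mm, y = -63.5 mm
- plate_corner1 (a point): corner of the plate, half-way through its thickness, at plate local x = -42.5 mm, y = +63.5 mm
- plate_corner2 (a point): corner of the plate, half-way through its thickness, at plate local x = +42.5 mm, y = -63.5 mm
- plate_corner3 (a point): corner of the plate, half-way through its thickness, at plate local x = +42.5 mm, y = +63.5 mm
- dish: closed clear petri dish, 94 mm across, 15 mm high; a bystander, origin at the centre of its underside
- tuberack: blue tube rack, 60 x 110 x 48 mm high; a bystander, origin at the centre of its underside
- tipbox: grey pipette-tip box with clear lid, 84 x 122 x 58 mm high; a bystander, origin at the centre of its underside
- reagent: glass reagent bottle, 60 mm across, 130 mm high; a bystander, origin at the centre of its underside
- timer: flat white lab timer, 70 x 70 x 22 mm; a bystander, origin at the centre of its underside
- marker: square marker pen lying down, 130 x 16 x 16 mm; a bystander, origin at the centre of its underside
There are look-alikes about, which are no part of the job. What is shaped like the plate but green is not meant.

How it is judged:
By the outcome, as a careful person would: the job done as asked, in the order asked, and still so for the second after the job is handed in, with the robot touching nothing.
It also fails if it takes over 72 s, if anything falls off the work surface, if the arm or the gripper's body presses on something with over 40 N, if the wrist force passes 120 N, or if a joint passes its speed limit or range.

## Robot

A 7-joint arm with a two-finger parallel gripper is mounted at the origin on the work surface. World frame = base frame: x ahead of the robot, y to its left, z up, the work surface at z = 0. Lengths are in mm, angles in rad, forces in N, time in s.
With the tool pointing down it reaches from about 400 to 875 mm from the base axis. Payload 6.5 kg.
Tool frame: the origin (TCP) lies at the very end of the fingers, on their centre line; the grasp point (between the pads) lies 19 mm behind it; z points along the fingers, y is the line along which they close (so a half turn about z gives the same grasp; the last joint's range is limited). The gripper opens to 88 mm and grips with 3 to 60 N. Pads are 18 mm wide; open, the fingers measure 123 mm over their backs; the gripper's body (75 mm by 187 mm) begins 45 mm behind the grasp point.
Start: joints at [-1.405, 0.536, -0.004, 1.538, 0.003, 1.067, -0.071], TCP at [149.32, 632.609, 215.716] pointing down, gripper open.
Joint ranges: [-2.7, 2.7], [-0.37, 2.16], [-1.27, 1.26], [0.24, 2.4], [-1.31, 4.45], [0.19, 1.91], [-2.76, 2.76]. Speed limits (rad/s): [2.39, 2.39, 3.14, 3.14, 3.14, 3.14, 3.14].

## Interface

Orientations are given as [roll, pitch, yaw] about the fixed x, y, z axes, in that order (R = Rz(yaw) Ry(pitch) Rx(roll)).
In Python, from rig import sensors, eyes, workorder, spotter gives the robot as it stands.
- The arm moves only by the tool send_rows, never from a script. Its argument "commands" is one flat list of numbers, 7 for each row, row after row: the shift along the tool's x, y, z in mm, then the turn, a rotation vector about the tool's x, y, z in degrees, then the closure, from -1 (fully open) to 1 (shut). A call has 1 to 10 rows; each row is the pose to reach, as a shift and turn from the pose commanded when the call began, along the tool's axes at that moment; what a row does not reach only later rows make up. A row lasts 1/10 s, in which the tool goes at most 50 mm and 8.59 degrees, less where a joint would pass 70% of its speed; a pose out of reach is approached as far as the arm can. A call with a gripper value outside its range is refused whole. The fingers move at their own pace and stop on an object; "grip_force" is the grip in N (left out, the last holds). Time passes only in rows, so rows that repeat a pose let the fingers close. It gives the time, the measured TCP pose, the force, the opening and the grip force at its end, in the units of the state.
- sensors.observe(): the state, without advancing time (a new reading comes with each control period).
- eyes.snapshot(name): name is "scene" or "side" or "wrist"; returns (picture, depth): 420x560x3 uint8, blue, green, red; 420x560 float32, mm along the optical axis (not along the pixel's ray), 0 where there is no reading.
- eyes.camera_info(name): a dict with "fx", "fy", "cx", "cy" (pixels), "T" (4x4, takes a point from camera to world coordinates); the wrist camera has in their place "T_tool_cam" (4x4, takes a point from camera to tool coordinates, whose origin is the TCP and whose axes are the flange's). Camera axes: x right, y up, looking along -z (the intrinsics and any distortion apply to the point x, -y, -z); pixel columns grow to the right and rows downward; lengths in mm; the calibration is good to about 2 mm. A picture is of the moment at which its call begins: read the wrist's pose just before it. camera_info takes no time and is no camera call.
- workorder.sign_off(): hands the job in; it is judged then, once.
Trained networks look in the newest picture that a camera, given by its name, has taken for a name from the list of things; names that differ only in an ending like _2 or _b are one class to them, and where a whole thing is asked for, a point or a joint stands for the part that bears it (a point fixed in the world has none). Each returns a list of dicts, best first, with "score" (0 to 1); they miss things now and then, are a little off and sometimes report something else, mostly with a low value. They report only what shows in the picture. A call takes as long as a camera call. They do not tell look-alikes from the thing itself.
- spotter.masks_of(camera, thing): "region" (420x560 bool, what is visible of it) and "box" ([centre column, centre row, width, height] in pixels, round what is visible of it).
- spotter.tip_of(camera, thing): "uv" ([column, row] in pixels: a listed point, or the origin of a listed thing).
The state is a dict: "time": time; "qpos": joint angles; "joint_vel": joint speeds; "joint_efforts": joint torques, N m; "tool_pos": TCP position; "orientation": TCP orientation; "wrist_force": force on the tool from outside, world axes, zero at the start; "ft_torque": the same for the moment, N m; "width": finger opening in mm; "grip_force": force on a finger pad.
Only numpy, scipy, OpenCV 4.12 (cv2) and the standard library are available. Lean on these libraries where they do the work, as an engineer would, in place of code of your own. Each camera call takes 0.05 s, during which the arm holds its last target. There are 200 camera calls.

## Working session

There is one attempt and no reset: what is moved stays moved. The work goes in short steps, Python scripts to look and compute and a tool call to move; the robot and the scene stay as the last step left them, time stands still between calls to the robot, and variables do not carry over. Pictures are saved under pics/ and viewed, at most 10 in all, crops included, and the job is handed in when it is done.

Besides the shell and the picture viewer there is one more tool, called after ">>>" as a command line: name --argument value ..., lists and objects as JSON in quotes. send_rows: Moves the arm, as the interface text tells. Its arguments: {"type":"object","properties":{"commands":{"type":"array","items":{"type":"number"}},"grip_force":{"type":"number"}},"required":["commands"]}

```bash
ls; mkdir -p pics
cat > h.py <<'E'
import numpy as np, cv2
from scipy.spatial.transform import Rotation as R
from rig import sensors, eyes, workorder, spotter
def tool():
    s=sensors.observe(); T=np.eye(4); T[:3,:3]=R.from_euler('xyz',s['orientation']).as_matrix(); T[:3,3]=s['tool_pos']; return T
def cam(n):
    c=eyes.camera_info(n); T=np.array(c['T']) if 'T' in c else tool()@np.array(c['T_tool_cam']); return c,T
def pts(c,T,u,v,d):
    u=np.asarray(u,float);v=np.asarray(v,float);d=np.asarray(d,float)
    p=np.stack([(u-c['cx'])/c['fx']*d,-(v-c['cy'])/c['fy']*d,-d],-1)
    return p@T[:3,:3].T+T[:3,3]
E
python3 - <<'E'
from h import *
s=sensors.observe();print(s)
for n in ['scene','side']:
    c,T=cam(n);p,d=eyes.snapshot(n);cv2.imwrite(f'pics/{n}0.png',p);np.save(f'{n}0.npy',d)
    print(n,{k:v for k,v in c.items()})
    for t in ['plate','lightbox','dish','tuberack','tipbox','reagent','timer','marker']:
        for m in spotter.masks_of(n,t)[:3]:
            r=m['region']&(d>0); v,u=np.nonzero(r); 
            P=pts(c,T,u,v,d[r]) if len(u) else np.zeros((1,3))
            print(t,round(m['score'],2),np.round(m['box']),np.median(P,0).round())
E
```

```text
pics
{'time': 0.0, 'qpos': array([-1.40519427,  0.53720962, -0.00444674,  1.53882866,  0.00261883,
        1.06727237, -0.07119002]), 'joint_vel': array([ 0.00126057, -0.00125226,  0.00011527, -0.00029682, -0.00065104,
        0.00056911,  0.00030899]), 'joint_efforts': array([ 1.08918030e-03, -5.70990586e+01,  9.91866365e-01, -2.51596355e+01,
       -5.61428466e-02,  1.81626761e-02,  1.92777907e-04]), 'tool_pos': array([149.19931754, 631.99628793, 214.82820436]), 'orientation': array([-3.13988592e+00,  1.37808267e-04,  2.90988861e+00]), 'wrist_force': array([ 0.8818562 ,  0.19395985, -0.52744609]), 'ft_torque': array([ 0.00385242,  0.01403556, -0.03562772]), 'grip_force': 0.0, 'width': 87.84989721596226}
scene {'fx': 454.965306887504, 'fy': 454.965306887504, 'cx': 274.8786499455723, 'cy': 212.89728994151895, 'T': array([[ 7.64369875e-01, -5.52303148e-01,  3.32715985e-01,
         9.42542225e+02],
       [ 6.44777132e-01,  6.55598264e-01, -3.93005555e-01,
        -3.85516952e+02],
       [-1.06981673e-03,  5.14929266e-01,  8.57232003e-01,
         1.04827159e+03],
       [ 0.00000000
[... 955 characters left out ...]
21168e+02],
       [-2.17549220e-02,  8.25454920e-01,  5.64048667e-01,
         5.35273149e+02],
       [ 0.00000000e+00,  0.00000000e+00,  0.00000000e+00,
         1.00000000e+00]])}
plate 0.97 [426. 188.  62.  36.] [ 442. -247.   17.]
plate 0.92 [330. 210.  68.  48.] [532. -31.  17.]
lightbox 0.94 [258. 262. 140.  98.] [522. 186.  17.]
lightbox 0.22 [329. 210.  71.  39.] [531. -31.  17.]
dish 0.8 [222. 338.  59.  60.] [425. 341.  14.]
tuberack 0.86 [254. 186.  53.  37.] [694.  35.  35.]
tipbox 0.58 [196. 204.  62.  56.] [717. 176.  54.]
reagent 0.78 [179. 267.  44.  74.] [546. 333.  71.]
timer 0.78 [143. 254.  38.  35.] [684. 328.  19.]
marker 0.56 [312. 175.  44.  22.] [ 676. -123.   10.]
```

Run:
```python
import cv2
a=cv2.imread('pics/scene0.png')[110:350,110:430]; cv2.imwrite('pics/sceneC.png',cv2.resize(a,None,fx=2.5,fy=2.5,interpolation=cv2.INTER_CUBIC))
```

```text
(no output)
```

View pics/sceneC.png

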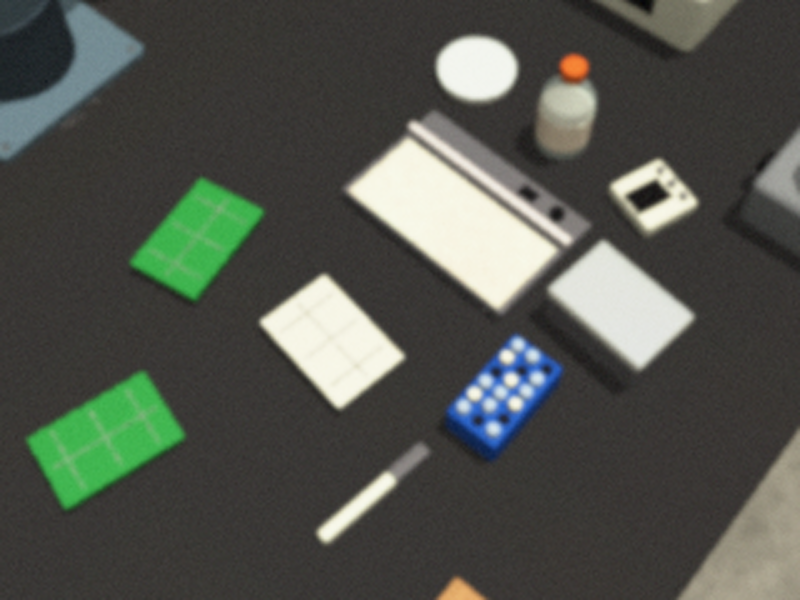

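The crop shows the white plate at about (332,342), full image (243,247). The two look-alikes are green, at (198,238) and (105,440), so the white one is meant. The light box is at (450,210), with its rail on the side away from the plate.

Run:
```python
from h import *
for n in ['scene','side']:
    c,T=cam(n);p=cv2.imread(f'pics/{n}0.png');d=np.load(f'{n}0.npy')
    eyes.snapshot(n)
    for t in ['plate','lightbox']:
        ms=spotter.masks_of(n,t)
        for m in ms:
            r=m['region']
            if p[r].mean(0)[[0,2]].min()>90 and m['score']>.8:
                r=r&(d>0)
                v,u=np.nonzero(r);P=pts(c,T,u,v,d[r]); print(n,t,np.percentile(P[:,2],[5,50,95]).round(1))
                # intersect rays with the z=18 plane for clean outline
                D=pts(c,T,u,v,np.ones(len(u)))-T[:3,3]; Q=T[:3,3]+D*((18-T[2,3])/D[:,2:]); 
                if t=='plate':
                    Q=Q[P[:,2]>10]; P=P[P[:,2]>10]
                print(' all',cv2.minAreaRect(Q[:,:2].astype(np.float32)))
                if t=='lightbox':
                    k=P[:,2]>25; print(' rail',cv2.minAreaRect(P[k][:,:2].astype(np.float32)), P[k].mean(0).round(1),k.sum())
                    w=(p[v,u].min(1)>150)&(P[:,2]<23)&(P[:,2]>14); print(' white',cv2.minAreaRect(Q[w][:,:2].astype(np.float32)),w.sum())
    for t in ['plate','lightbox','plate_corner0','plate_corner1','plate_corner2','plate_corner3']:
        for m in spotter.tip_of(n,t)[:4]:
            u,v=m['uv'];D=pts(c,T,u,v,1.)-T[:3,3];z=0 if t=='lightbox' else 9
            print(n,t,round(m['score'],2),np.round(m['uv']),(T[:3,3]+D*((z-T[2,3])/D[2])).round(1))
```

```text
scene plate [15.7 19.  22.3]
 all ((539.86865234375, -40.356117248535156), (84.86943817138672, 128.62783813476562), 82.11128997802734)
scene lightbox [13.6 19.6 29.7]
 all ((541.4041137695312, 170.52267456054688), (157.804931640625, 241.25083923339844), 86.90319061279297)
 rail ((549.486328125, 163.40826416015625), (227.62991333007812, 131.77279663085938), 6.533973693847656) [552.6 205.7  29.9] 366
 white ((543.525146484375, 161.64938354492188), (123.13158416748047, 222.46348571777344), 87.01876831054688) 2469
scene plate 0.92 [242. 247.] [539.5 -40.3   9. ]
scene plate 0.89 [157. 285.] [ 451.3 -249.4    9. ]
scene plate 0.72 [188. 206.] [345.2 -43.3   9. ]
scene lightbox 0.58 [293. 200.] [547.4 157.1   0. ]
scene plate_corner0 0.95 [184. 284.] [ 501.1 -206.4    9. ]
scene plate_corner0 0.95 [132. 313.] [ 458.8 -336.3    9. ]
scene plate_corner0 0.93 [190. 183.] [296.1  11.8   9. ]
scene plate_corner0 0.92 [243. 273.] [590.4 -92.6   9. ]
scene plate_corner1 0.95 [184. 284.] [ 501.1 -206.4    9. ]
scene plate_corner1 0.95 [132. 313.] [ 458.8 -336.3    9. ]
scene plate_corner1 0.93 [19
[... 1483 characters left out ...]
2.7   9. ]
side plate_corner1 0.96 [440. 241.] [ 316.8 -104.7    9. ]
side plate_corner1 0.86 [327. 192.] [593.7 -87.6   9. ]
side plate_corner1 0.82 [429. 172.] [ 474.9 -330.7    9. ]
side plate_corner1 0.77 [294. 204.] [611.7   2.7   9. ]
side plate_corner2 0.96 [440. 241.] [ 316.8 -104.7    9. ]
side plate_corner2 0.86 [327. 192.] [593.7 -87.6   9. ]
side plate_corner2 0.82 [429. 172.] [ 474.9 -330.7    9. ]
side plate_corner2 0.77 [294. 204.] [611.7   2.7   9. ]
side plate_corner3 0.96 [440. 241.] [ 316.8 -104.7    9. ]
side plate_corner3 0.86 [327. 192.] [593.7 -87.6   9. ]
side plate_corner3 0.82 [429. 172.] [ 474.9 -330.7    9. ]
side plate_corner3 0.77 [294. 204.] [611.7   2.7   9. ]
```

```bash
cat >> h.py <<'E'
def rel(pos,yaw,tilt=0,M=None):
    """shift(mm) & rotvec(deg) in current tool axes to reach pos, tool x along yaw, tilted (deg) about tool y"""
    T=tool() if M is None else M
    Rg=(R.from_euler('xyz',[np.pi,0,yaw])*R.from_rotvec([0,np.radians(tilt),0])).as_matrix()
    return np.r_[T[:3,:3].T@(np.array(pos)-T[:3,3]), np.degrees(R.from_matrix(T[:3,:3].T@Rg).as_rotvec())].round(1)
E
python3 - <<'E'
from h import *
print(sensors.observe()['time'])
print(rel([420,300,280],2.2)); print(rel([520,30,320],1.52))
E
```

```text
1.8
[-339.8 -261.5  -64.3   -0.     0.    40.7]
[-499.2 -501.3 -104.3   -0.     0.    79.6]
```

>>> send_rows --commands '[-34, -26, -6, 0, 0, 4, -1, -68, -52, -13, 0, 0, 8, -1, -102, -78, -19, 0, 0, 12, -1, -136, -104, -26, 0, 0, 16, -1, -170, -130, -32, 0, 0, 20, -1, -204, -157, -39, 0, 0, 24, -1, -238, -183, -45, 0, 0, 28, -1, -272, -209, -52, 0, 0, 32, -1, -306, -235, -58, 0, 0, 36, -1, -340, -262, -64, 0, 0, 40, -1]'

```text
time: 2.8
tool_pos: [421.0, 298.2, 280.3]
orientation: [3.141, -0.0, 2.209]
wrist_force: [1.3, 1.1, 0.1]
width: 88.2
grip_force: 0.0
```

Run:
```python
from h import *
s=sensors.observe();print(s['time'],s['tool_pos'],s['orientation'],s['qpos'])
print(rel([520,30,320],1.52))
```

```text
2.8 [420.98950597 298.21535221 280.30151114] [ 3.14075435e+00 -2.77877821e-04  2.20905682e+00] [-0.94414803  0.23791767  0.28691323  1.83022724 -0.07585566  1.08317716
  0.00889949]
[-274.4  -80.3  -39.8    0.    -0.    39.5]
```

>>> send_rows --commands '[-39, -11, -6, 0, 0, 5.6, -1, -78, -23, -11, 0, 0, 11, -1, -117, -34, -17, 0, 0, 17, -1, -156, -46, -23, 0, 0, 22.5, -1, -195, -57, -28, 0, 0, 28, -1, -235, -69, -34, 0, 0, 34, -1, -274, -80, -40, 0, 0, 39.5, -1, -274, -80, -40, 0, 0, 39.5, -1, -274, -80, -40, 0, 0, 39.5, -1]'

```text
time: 3.7
tool_pos: [519.9, 31.5, 319.8]
orientation: [3.141, -0.0, 1.521]
wrist_force: [0.6, 0.5, -0.4]
width: 88.3
grip_force: 0.0
```

Run:
```python
from h import *
s=sensors.observe();print(s['time'],s['tool_pos'],s['orientation'],s['qpos'])
c,T=cam('wrist');p,d=eyes.snapshot('wrist');cv2.imwrite('pics/w1.png',p);np.save('w1.npy',d);np.save('w1T.npy',T)
print(c, 'cam pos',T[:3,3])
for t in ['plate','lightbox']:
    for m in spotter.masks_of('wrist',t)[:3]:
        r=m['region'];v,u=np.nonzero(r)
        D=pts(c,T,u,v,np.ones(len(u)))-T[:3,3]; Q=T[:3,3]+D*((18-T[2,3])/D[:,2:])
        print(t,m['score'],np.round(m['box']),p[r].mean(0).round(),cv2.minAreaRect(Q[:,:2].astype(np.float32)))
```

```text
3.7 [519.8681697   31.49606537 319.83266384] [ 3.14132511e+00 -2.50585699e-04  1.52094233e+00] [-0.61904332  0.22722579  0.56618502  1.77571953 -0.13152835  1.17594986
 -0.06362676]
{'fx': 293.76205499127707, 'fy': 293.76205499127707, 'cx': 271.81020924833183, 'cy': 211.50845697129353, 'T_tool_cam': array([[-7.30857804e-04,  9.51417850e-01,  3.07901836e-01,
         8.02413367e+01],
       [ 9.99999711e-01,  6.30411328e-04,  4.25697374e-04,
        -5.16034086e-01],
       [ 2.10911275e-04,  3.07902058e-01, -9.51418036e-01,
        -1.68714643e+02],
       [ 0.00000000e+00,  0.00000000e+00,  0.00000000e+00,
         1.00000000e+00]])} cam pos [523.30428242 111.62344366 488.56726504]
plate 0.76 [289. 210.  81.  54.] [210. 225. 223.] ((540.954345703125, -38.33086395263672), (86.69515991210938, 126.95159149169922), 81.37153625488281)
plate 0.65 [244. 319.  52.  61.] [ 65. 159.  45.] ((445.9510498046875, -252.73101806640625), (131.9248046875, 85.48171997070312), 72.85689544677734)
plate 0.62 [172. 216.  71.  74.] [ 63. 150.  44.] ((349.5820007324219, -40.03791809082031), (85.89413452148438, 126.54752349853516), 9.76895809173584)
lightbox 0.78 [286.  68. 168. 115.] [199. 205. 202.] ((544.4967041015625, 173.80776977539062), (148.2113800048828, 231.7869415283203), 87.10264587402344)
```

View pics/w1.png

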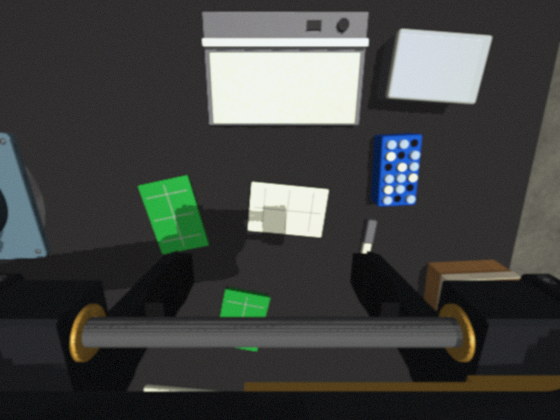

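The wrist view shows the white plate at (288,210), the box at (286,70) with its rail on the far side, and the green plates at (172,216) and (244,319). The approach path is clear.

```bash
cat >> h.py <<'E'
B=np.array([544.5,173.5]);PSI=1.520
def bx(x,y,z): return np.r_[B+np.array([[np.cos(PSI),-np.sin(PSI)],[np.sin(PSI),np.cos(PSI)]])@[x,y],z]
def inbox(p): return np.r_[np.array([[np.cos(PSI),np.sin(PSI)],[-np.sin(PSI),np.cos(PSI)]])@(np.array(p[:2])-B),p[2]].round(1)
def go(x,y,z,tilt=0): return rel(bx(x,y,z),PSI,tilt)
E
python3 - <<'E'
from h import *
print(inbox(tool()[:3,3]),go(-292,-7,60),go(-292,-7,7))
E
```

```text
[-140.9   18.1  319.4] [-151.3   24.4  259.3   -0.    -0.     0.3] [-1.513e+02  2.450e+01  3.123e+02 -0.000e+00 -0.000e+00  3.000e-01]
```

>>> send_rows --commands '[-25, 4, 40, 0, 0, 0, -0.45, -50, 8, 80, 0, 0, 0, -0.45, -76, 12, 120, 0, 0, 0, -0.45, -101, 16, 160, 0, 0, 0, -0.45, -126, 20, 200, 0, 0, 0, -0.45, -151, 24.5, 235, 0, 0, 0, -0.45, -151, 24.5, 260, 0, 0, 0, -0.45, -151, 24.5, 285, 0, 0, 0, -0.45, -151, 24.5, 302, 0, 0, 0, -0.45, -151, 24.5, 312, 0, 0, 0, -0.45]'

```text
time: 4.85
tool_pos: [536.2, -118.2, 6.1]
orientation: [-3.139, -0.001, 1.525]
wrist_force: [0.3, -0.6, 0.5]
width: 63.5
grip_force: 0.0
```

Run:
```python
from h import *
s=sensors.observe();print(s['time'],s['width'],inbox(s['tool_pos']),s['orientation'],s['qpos'],s['wrist_force'])
```

```text
4.85 63.52647004580252 [-291.7   -6.5    6.1] [-3.13938448e+00 -1.12332618e-03  1.52462752e+00] [-0.15422752  0.72245139  0.38442031  1.93525656 -0.47465648  0.57579531
  0.5017781 ] [ 0.27696648 -0.60566582  0.49940475]
```

>>> send_rows --commands '[12, 0, 0, 0, 0, -0.2, -0.45, 24, 0, 0, 0, 0, -0.2, -0.45, 36, 0, 0, 0, 0, -0.2, -0.45, 48, 0, 0, 0, 0, -0.2, -0.45, 60, 0, 0, 0, 0, -0.2, -0.45, 72, 0, 0, 0, 0, -0.2, -0.45, 84, 0, 0, 0, 0, -0.2, -0.45, 96, 0, 0, 0, 0, -0.2, -0.45, 104, 0, 0, 0, 0, -0.2, -0.45, 110, 0, 0, 0, 0, -0.2, -0.45]'

```text
time: 5.85
tool_pos: [542.3, -9.2, 7.7]
orientation: [-3.142, -0.0, 1.526]
wrist_force: [-0.7, -0.0, 0.2]
width: 63.9
grip_force: 0.0
```

>>> send_rows --commands '[3, 0, 0, 0, 0, 0, -0.45, 6, 0, 0, 0, 0, 0, -0.45, 8, 0, 0, 0, 0, 0, -0.45, 10, 0, 0, 0, 0, 0, -0.45, 11, 0, 0, 0, 0, 0, -0.45]'

```text
time: 6.35
tool_pos: [542.7, 0.8, 7.7]
orientation: [-3.142, 0.0, 1.525]
wrist_force: [-0.8, 0.2, -0.5]
width: 63.9
grip_force: 0.0
```

Run:
```python
from h import *
s=sensors.observe();print(s['time'],inbox(s['tool_pos']),s['orientation'],s['wrist_force'])
for n in ['scene','side']:
    c,T=cam(n);p,d=eyes.snapshot(n);cv2.imwrite(f'pics/{n}1.png',p)
    for t in ['plate']:
        for m in spotter.masks_of(n,t)[:3]:
            r=m['region'];v,u=np.nonzero(r)
            D=pts(c,T,u,v,np.ones(len(u)))-T[:3,3]; Q=T[:3,3]+D*((18-T[2,3])/D[:,2:])
            q=cv2.minAreaRect(Q[:,:2].astype(np.float32));print(n,m['score'],p[r].mean(0).round(),q,inbox([*q[0],18]))
```

```text
6.35 [-172.5   -7.     7.7] [-3.14156528e+00  5.77468218e-05  1.52548050e+00] [-0.77256689  0.19028636 -0.45424857]
scene 0.85 [ 83. 176.  70.] ((446.1969299316406, -260.464111328125), (129.10423278808594, 89.87248229980469), 74.80088806152344) [-438.4   76.1   18. ]
scene 0.77 [166. 188. 191.] ((539.2264404296875, -40.43097686767578), (84.87882995605469, 128.71437072753906), 82.30854034423828) [-213.9   -5.6   18. ]
scene 0.56 [ 63. 137.  52.] ((349.9225158691406, -41.26634979248047), (90.23506927490234, 131.2987060546875), 9.72355842590332) [-224.4  183.4   18. ]
side 0.96 [135. 154. 150.] ((534.8153076171875, -29.65894317626953), (99.63197326660156, 139.56240844726562), 82.99906921386719) [-203.4   -0.6   18. ]
side 0.81 [ 53. 138.  26.] ((347.88494873046875, -32.60823059082031), (85.92086791992188, 142.39840698242188), 9.052058219909668) [-215.8  185.9   18. ]
side 0.56 [ 59. 152.  30.] ((441.5071105957031, -247.10372924804688), (146.74554443359375, 101.39932250976562), 75.11614227294922) [-425.3   81.5   18. ]
```

Run:
```python
import cv2
a=cv2.imread('pics/side1.png')[130:340,180:460]; cv2.imwrite('pics/side1C.png',cv2.resize(a,None,fx=2.8,fy=2.8,interpolation=cv2.INTER_CUBIC))
```

```text
(no output)
```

View pics/side1C.png

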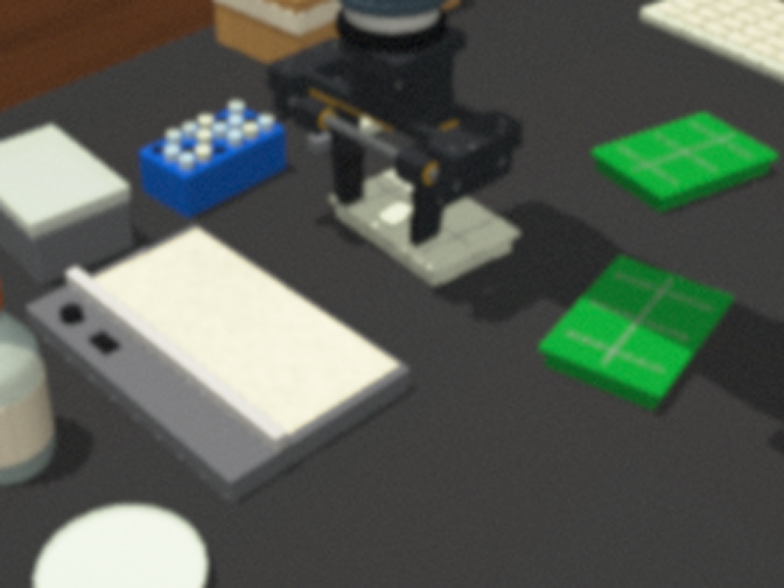

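The side crop shows the plate still in its original place. The fingertips, at (350,200) and (425,240), are on top of its front part, so they passed over it although the TCP reads z = 7.7. I'll check the heights.

Run:
```python
from h import *
c=eyes.camera_info('wrist');d=np.load('w1.npy');T=np.load('w1T.npy')
for u,v in [(310,200),(200,160),(288,150),(285,85),(150,130),(300,225)]:
    print('w1',u,v,pts(c,T,u,v,np.median(d[v-3:v+4,u-3:u+4])).round(1))
c,T=cam('side');p,d=eyes.snapshot('side');np.save('side1.npy',d)
v,u=np.mgrid[150:260,280:380]; P=pts(c,T,u,v,d[150:260,280:380])
k=(d[150:260,280:380]>0)&(p[150:260,280:380].max(-1)<60)
# dark pixels standing above the plate near the TCP, fingers
Q=P[k]; ti=np.array([inbox(q) for q in Q])
f=(abs(ti[:,0]+172)<22)&(ti[:,2]>5)&(ti[:,2]<60)
print(sensors.observe()['tool_pos'],f.sum())
for lo in range(5,60,5):
    g=f&(ti[:,2]>=lo)&(ti[:,2]<lo+5); print(lo,g.sum(),ti[g].min(0) if g.any() else '',ti[g].max(0) if g.any() else '')
c,T=cam('wrist');p,d=eyes.snapshot('wrist');cv2.imwrite('pics/w2.png',p)
```

```text
w1 310 200 [580.1 -23.6  17.5]
w1 200 160 [ 4.012e+02  4.930e+01 -2.000e-01]
w1 288 150 [ 5.472e+02  5.820e+01 -1.000e-01]
w1 285 85 [545.  154.9  18.1]
w1 150 130 [ 3.271e+02  1.010e+02 -2.000e-01]
w1 300 225 [562.5 -67.1  17.7]
[542.73665212   0.70473157   7.74950263] 185
5 0  
10 0  
15 0  
20 0  
25 0  
30 5 [-177.8  -45.5   32.6] [-163.8  -38.6   34.9]
35 25 [-175.9  -50.3   35.1] [-160.9   37.7   39.9]
40 38 [-178.4  -53.9   40.3] [-161.1   40.8   44.7]
45 39 [-179.6  -52.3   45. ] [-161.    41.9   49.9]
50 40 [-178.7  -54.    50. ] [-160.6   42.3   54.9]
55 38 [-181.1  -52.4   55. ] [-160.7   41.7   59.8]
```

View pics/w2.png

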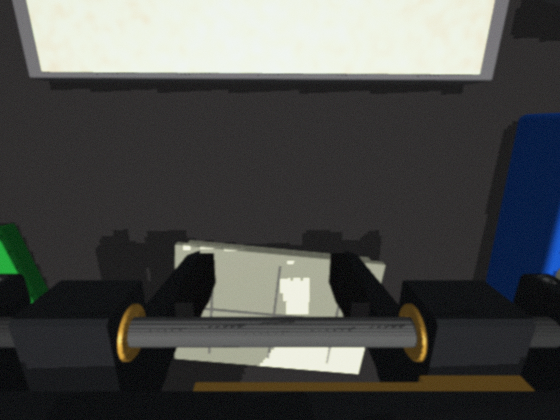

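Run:
```python
from h import *
c,T=cam('side');p,d=eyes.snapshot('side')
def pr(P):
    q=T[:3,:3].T@(P-T[:3,3]);return c['cx']+c['fx']*q[0]/-q[2], c['cy']-c['fy']*q[1]/-q[2]
a=cv2.resize(p[180:250,280:380],None,fx=8,fy=8,interpolation=cv2.INTER_CUBIC)
t=inbox(tool()[:3,3])
for y in (-41,41):
    for z,col in ((7.7,(0,0,255)),(18,(0,255,0)),(30,(255,0,0))):
        u,v=pr(bx(t[0],t[1]+y,z)); cv2.circle(a,(int((u-280)*8),int((v-180)*8)),5,col,-1)
cv2.imwrite('pics/side1D.png',a)
c,T=cam('wrist');p,d=eyes.snapshot('wrist')
for u,v in [(250,330),(240,270),(285,40),(280,150)]: print(u,v,pts(c,T,u,v,d[v,u]).round(1))
```

```text
250 330 [537.4  26.1 110.5]
240 270 [522.4  -6.8  17.7]
285 40 [553.7 115.3  17.8]
280 150 [ 5.498e+02  6.180e+01 -1.000e-01]
```

View pics/side1D.png

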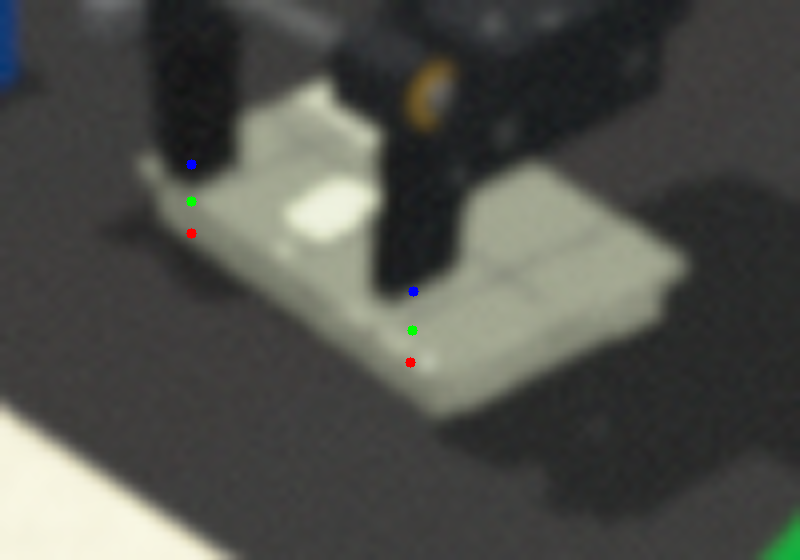

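The blue markers (z = 30 along the finger line) sit at the fingertips, so the real tips are about 20 mm short of the reported TCP. I'll go back behind the plate and find the true tip height by touching the bench lightly.

>>> send_rows --commands '[0, 0, -15, 0, 0, 0, -0.45, -25, 0, -15, 0, 0, 0, -0.45, -50, 0, -15, 0, 0, 0, -0.45, -80, 0, -15, 0, 0, 0, -0.45, -110, 0, -15, 0, 0, 0, -0.45, -120, 0, -10, 0, 0, 0, -0.45, -120, 0, 0, 0, 0, 0, -0.45, -120, 0, 4, 0, 0, 0, -0.45, -120, 0, 8, 0, 0, 0, -0.45, -120, 0, 8, 0, 0, 0, -0.45]'

```text
time: 7.75
tool_pos: [537.0, -117.2, -1.1]
orientation: [-3.14, -0.001, 1.528]
wrist_force: [0.7, 0.3, 0.8]
width: 63.8
grip_force: 0.0
```

>>> send_rows --commands '[0, 0, 3, 0, 0, 0, -0.45, 0, 0, 6, 0, 0, 0, -0.45, 0, 0, 8, 0, 0, 0, -0.45, 0, 0, 8, 0, 0, 0, -0.45]'

```text
time: 8.15
tool_pos: [537.2, -118.9, -8.5]
orientation: [-3.141, -0.0, 1.526]
wrist_force: [-0.0, 0.2, -0.1]
width: 64.1
grip_force: 0.0
```

>>> send_rows --commands '[0, 0, 2, 0, 0, 0, -0.45, 0, 0, 4, 0, 0, 0, -0.45, 0, 0, 5, 0, 0, 0, -0.45, 0, 0, 5, 0, 0, 0, -0.45]'

```text
time: 8.55
tool_pos: [537.3, -119.0, -13.4]
orientation: [-3.141, -0.0, 1.526]
wrist_force: [-0.5, 0.3, -0.0]
width: 64.3
grip_force: 0.0
```

>>> send_rows --commands '[0, 0, 1, 0, 0, 0, -0.45, 0, 0, 2, 0, 0, 0, -0.45, 0, 0, 3, 0, 0, 0, -0.45, 0, 0, 3, 0, 0, 0, -0.45]'

```text
time: 8.95
tool_pos: [537.2, -118.9, -16.4]
orientation: [-3.141, -0.0, 1.526]
wrist_force: [0.8, 0.7, -0.4]
width: 64.2
grip_force: 0.0
```

>>> send_rows --commands '[0, 0, 1, 0, 0, 0, -0.45, 0, 0, 2, 0, 0, 0, -0.45, 0, 0, 2, 0, 0, 0, -0.45]'

```text
time: 9.25
tool_pos: [537.3, -119.0, -18.4]
orientation: [-3.141, -0.0, 1.526]
wrist_force: [-0.2, -0.2, -0.1]
width: 63.6
grip_force: 0.0
```

>>> send_rows --commands '[0, 0, 1, 0, 0, 0, -0.45, 0, 0, 2, 0, 0, 0, -0.45, 0, 0, 2, 0, 0, 0, -0.45]'

```text
time: 9.55
tool_pos: [537.2, -118.9, -20.4]
orientation: [-3.141, -0.0, 1.526]
wrist_force: [-1.1, -0.5, -0.4]
width: 63.8
grip_force: 0.0
```

>>> send_rows --commands '[0, 0, 1, 0, 0, 0, -0.45, 0, 0, 2, 0, 0, 0, -0.45, 0, 0, 2, 0, 0, 0, -0.45]'

```text
time: 9.85
tool_pos: [537.3, -119.0, -22.4]
orientation: [-3.141, 0.0, 1.526]
wrist_force: [0.2, -0.4, 0.0]
width: 63.9
grip_force: 0.0
```

>>> send_rows --commands '[0, 0, 1, 0, 0, 0, -0.45, 0, 0, 2, 0, 0, 0, -0.45, 0, 0, 2, 0, 0, 0, -0.45]'

```text
time: 10.15
tool_pos: [537.4, -119.0, -22.6]
orientation: [3.142, -0.001, 1.526]
wrist_force: [-6.4, 2.4, 23.2]
width: 64.1
grip_force: 11.1
```

Run:
```python
from h import *
s=sensors.observe();t=inbox(s['tool_pos']);print(t,s['wrist_force'])
c,T=cam('side');p,d=eyes.snapshot('side')
def pr(P):
    q=T[:3,:3].T@(P-T[:3,3]);return c['cx']+c['fx']*q[0]/-q[2], c['cy']-c['fy']*q[1]/-q[2]
a=cv2.resize(p[150:250,280:400],None,fx=6,fy=6,interpolation=cv2.INTER_CUBIC)
for y in (-41,41):
    for z,col in ((0,(0,0,255)),(18,(0,255,0))):
        u,v=pr(bx(t[0],t[1]+y,z)); cv2.circle(a,(int((u-280)*6),int((v-150)*6)),4,col,-1)
cv2.imwrite('pics/side2D.png',a)
```

```text
[-292.5   -7.7  -22.6] [-6.42684924  2.41401935 23.19127896]
```

View pics/side2D.png

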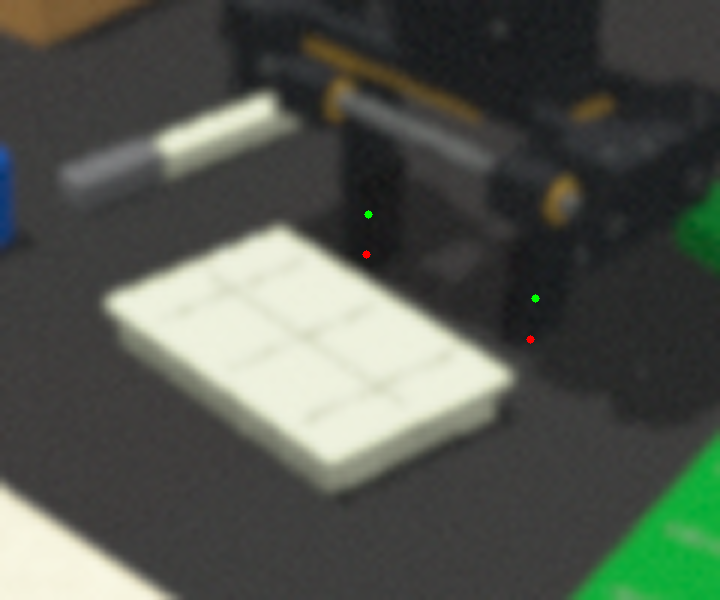

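The tips touch the bench at TCP z = −22.6 (23 N), so they are 22.5 mm short of the TCP. The plate is ahead of the fingers and undisturbed. I'll raise the tips to 6 mm and push.

>>> send_rows --commands '[0, 0, -8, 0, 0, 0, -0.45, 15, 0, -8, 0, 0, 0, -0.45, 27, 0, -8, 0, 0, 0, -0.45, 39, 0, -8, 0, 0, 0, -0.45, 51, 0, -8, 0, 0, 0, -0.45, 63, 0, -8, 0, 0, 0, -0.45, 75, 0, -8, 0, 0, 0, -0.45, 87, 0, -8, 0, 0, 0, -0.45, 98, 0, -8, 0, 0, 0, -0.45, 105, 0, -8, 0, 0, 0, -0.45]'

```text
time: 11.2
tool_pos: [542.1, -12.6, -16.3]
orientation: [-3.141, -0.0, 1.527]
wrist_force: [0.3, -0.9, -0.3]
width: 63.8
grip_force: 0.2
```

>>> send_rows --commands '[4, 0, 0, 0, 0, 0, -0.45, 8, 0, 0, 0, 0, 0, -0.45, 11, 0, 0, 0, 0, 0, -0.45, 13, 0, 0, 0, 0, 0, -0.45, 15, 0, 0, 0, 0, 0, -0.45]'

```text
time: 11.7
tool_pos: [542.8, 0.7, -16.2]
orientation: [3.142, 0.0, 1.525]
wrist_force: [0.5, -1.0, 0.7]
width: 63.7
grip_force: 0.2
```

Run:
```python
from h import *
s=sensors.observe();print(s['time'],inbox(s['tool_pos']),s['orientation'],s['wrist_force'])
for n in ['scene','wrist']:
    c,T=cam(n);p,d=eyes.snapshot(n);cv2.imwrite(f'pics/{n}3.png',p)
    for t in ['plate','lightbox']:
        for m in spotter.masks_of(n,t)[:3]:
            r=m['region'];v,u=np.nonzero(r)
            D=pts(c,T,u,v,np.ones(len(u)))-T[:3,3]; Q=T[:3,3]+D*((18-T[2,3])/D[:,2:])
            q=cv2.minAreaRect(Q[:,:2].astype(np.float32));print(n,t,m['score'],p[r].mean(0).round(),q,inbox([*q[0],18]))
```

```text
11.7 [-172.6   -7.   -16.2] [3.14152089e+00 1.56702226e-04 1.52529701e+00] [ 0.47646935 -0.96710423  0.73450154]
scene plate 0.88 [ 83. 178.  70.] ((445.93719482421875, -258.69281005859375), (126.41694641113281, 88.44239807128906), 74.80088806152344) [-436.6   76.5   18. ]
scene plate 0.83 [ 62. 135.  52.] ((349.2599792480469, -42.03996276855469), (88.38204956054688, 131.6730499267578), 8.875414848327637) [-225.2  184.    18. ]
scene plate 0.63 [178. 184. 183.] ((742.1141357421875, 172.3110809326172), (113.41930389404297, 138.4104461669922), 84.6884765625) [   8.8 -197.4   18. ]
scene lightbox 0.85 [189. 202. 205.] ((546.2505493164062, 169.83468627929688), (159.36473083496094, 232.8963165283203), 88.50900268554688) [-3.6 -1.9 18. ]
wrist plate 0.79 [223. 237. 234.] ((541.2863159179688, 54.8213005065918), (83.65287780761719, 126.37757110595703), 87.37832641601562) [-118.7   -2.8   18. ]
wrist lightbox 0.91 [201. 213. 210.] ((544.9072875976562, 110.10275268554688), (28.662128448486328, 222.44342041015625), 87.3770523071289) [-63.3  -3.6  18. ]
```

>>> send_rows --commands '[1, 0, 0, 0, 0, 0, -0.45, 2, 0, 0, 0, 0, 0, -0.45, 3, 0, 0, 0, 0, 0, -0.45, 3, 0, 0, 0, 0, 0, -0.45]'

```text
time: 12.4
tool_pos: [542.7, 2.7, -16.3]
orientation: [-3.142, 0.001, 1.525]
wrist_force: [-0.5, -4.5, -0.3]
width: 64.0
grip_force: 2.3
```

>>> send_rows --commands '[1, 0, 0, 0, 0, 0, -0.45, 2, 0, 0, 0, 0, 0, -0.45, 2, 0, 0, 0, 0, 0, -0.45]'

```text
time: 12.7
tool_pos: [542.5, 2.9, -16.2]
orientation: [-3.142, 0.003, 1.523]
wrist_force: [-1.6, -7.8, 1.2]
width: 64.0
grip_force: 4.4
```

```bash
cat >> h.py <<'E'
XS=-76.2; Y0=-7.0
def corner(Fx,Fz,t,M=None):
    a=np.radians(t); xt=np.array([np.cos(a),np.sin(a)]); zt=np.array([np.sin(a),-np.cos(a)])
    p=np.array([Fx+XS,Fz])-9*xt+22.5*zt
    return rel(bx(p[0],Y0,p[1]),PSI,t,M)
def F(th,dl):
    a=np.radians(th);s,c=np.sin(a),np.cos(a); out=np.array([-c,s])
    if th<=77.5: n=np.array([-(4*c+18*s)-77*c+13*s, 13*c+77*s])
    elif th<=90: n=81*out+5*np.array([-s,-c])
    else: n=np.array([0,18])+63*out+5*np.array([-s,-c])
    return n+dl*out
def where():
    T=tool();t=np.degrees(np.arctan2(T[2,0],np.hypot(T[0,0],T[1,0]))); q=T[:3,3]-22.5*T[:3,2]+9*T[:3,0]; b=inbox(q); return 'corner x,y,z',b[0]-XS,b[1],b[2],'tilt',t
E
python3 - <<'E'
from h import *
print(where(), sensors.observe()['qpos'])
for f in [(-115,25,35),(-100,25,35),(-100,11.6,35),(-92,11.6,35)]: print(f,corner(*f))
E
```

```text
('corner x,y,z', np.float64(-85.2), np.float64(-6.6), np.float64(6.3), 'tilt', np.float64(-0.17903599361279118)) [-0.37904056  0.7579217   0.38043193  1.95366924 -0.52452865  0.52788945
  0.31957456]
(-115, 25, 35) [-15.2   0.3 -17.6  -0.1  35.2   0.2]
(-100, 25, 35) [ -0.2   0.3 -17.6  -0.1  35.2   0.2]
(-100, 11.6, 35) [-0.2  0.3 -4.2 -0.1 35.2  0.2]
(-92, 11.6, 35) [ 7.8  0.4 -4.2 -0.1 35.2  0.2]
```

>>> send_rows --commands '[-15, 0, -2, 0, 0, 0, -0.45, -30, 0, -12, 0, 0, 0, -0.45, -30, 0, -22, 0, 7, 0, -0.45, -28, 0, -25, 0, 14, 0, -0.45, -24, 0, -25, 0, 21, 0, -0.45, -20, 0, -22, 0, 28, 0, -0.45, -15, 0, -18, 0, 35, 0, -0.45, -15, 0, -18, 0, 35, 0, -0.45, -15, 0, -18, 0, 35, 0, -0.45]'

```text
time: 13.6
tool_pos: [542.4, -10.0, 1.9]
orientation: [-3.141, -0.609, 1.524]
wrist_force: [0.3, 1.4, 0.0]
width: 63.8
grip_force: 0.0
```

Run:
```python
from h import *
s=sensors.observe();print(s['time'],where(), s['qpos'],s['wrist_force'])
for f in [(-100,14,35),(-100,11.6,35),(-92,11.6,35)]: print(f,corner(*f))
```

```text
13.6 ('corner x,y,z', np.float64(-112.60000000000001), np.float64(-7.2), np.float64(25.5), 'tilt', np.float64(34.89446094829896)) [ 0.31941431  0.82978841 -0.02865726  1.8467832  -0.81895612  0.82450431
  0.929705  ] [0.31124419 1.4170086  0.04472273]
(-100, 14, 35) [ 3.8 -0.1 16.7 -0.1  0.1  0.2]
(-100, 11.6, 35) [ 2.4 -0.1 18.6 -0.1  0.1  0.2]
(-92, 11.6, 35) [ 9.  -0.1 23.2 -0.1  0.1  0.2]
```

>>> send_rows --commands '[2, 0, 8, 0, 0, 0, -0.45, 3, 0, 15, 0, 0, 0, -0.45, 2.4, 0, 18.5, 0, 0, 0, -0.45, 2.4, 0, 18.5, 0, 0, 0, -0.45]'

```text
time: 14.0
tool_pos: [542.5, 5.2, -12.2]
orientation: [-3.141, -0.611, 1.528]
wrist_force: [-0.2, 0.4, -0.4]
width: 63.7
grip_force: 0.0
```

Run:
```python
from h import *
s=sensors.observe();print(s['time'],where(),s['wrist_force'])
for f in [(-90,11.4,35),(-85,11.4,35),(-83,11.4,35)]: print(f,corner(*f))
```

```text
14.0 ('corner x,y,z', np.float64(-97.49999999999999), np.float64(-6.6), np.float64(11.4), 'tilt', np.float64(35.000336232425184)) [-0.16215551  0.38785568 -0.39657699]
(-90, 11.4, 35) [ 6.1  0.5  4.3 -0.3 -0.   0.4]
(-85, 11.4, 35) [10.2  0.5  7.2 -0.3 -0.   0.4]
(-83, 11.4, 35) [11.9  0.6  8.3 -0.3 -0.   0.4]
```

>>> send_rows --commands '[4, 0, 3, 0, 0, 0, -0.45, 8, 0, 5.7, 0, 0, 0, -0.45, 10.2, 0, 7.2, 0, 0, 0, -0.45, 11.5, 0, 8.1, 0, 0, 0, -0.45, 11.5, 0, 8.1, 0, 0, 0, -0.45]'

```text
time: 14.5
tool_pos: [543.5, 17.7, -12.0]
orientation: [3.141, -0.611, 1.526]
wrist_force: [0.1, 0.8, -0.3]
width: 64.1
grip_force: 0.0
```

Run:
```python
from h import *
s=sensors.observe();print(s['time'],where(),s['wrist_force'],s['grip_force'])
for th,dl in [(0,2.8),(5,2.5),(10,2),(15,2),(20,2)]: print(th,F(th,dl).round(1),corner(*F(th,dl),35))
```

```text
14.5 ('corner x,y,z', np.float64(-84.89999999999999), np.float64(-6.9), np.float64(11.6), 'tilt', np.float64(35.003769081555504)) [ 0.08616121  0.80443728 -0.34999362] 0.0
0 [-83.8  13. ] [ 1.8  0.1 -0.5 -0.2 -0.   0.3]
5 [-83.6  19.9] [ 5.8  0.1 -6.1 -0.2 -0.   0.3]
10 [-82.6  26.5] [ 10.5   0.1 -10.9  -0.2  -0.    0.3]
15 [-81.5  33. ] [ 15.1   0.1 -15.6  -0.2  -0.    0.3]
20 [-79.7  39.2] [ 20.2   0.1 -19.7  -0.2  -0.    0.3]
```

>>> send_rows --commands '[0.8, 0, 0.6, 0, 0, 0, -0.45, 1.6, 0, 1.1, 0, 0, 0, -0.45, 1.6, 0, 1.1, 0, 0, 0, -0.45]'

```text
time: 14.8
tool_pos: [543.7, 18.7, -12.2]
orientation: [3.141, -0.61, 1.525]
wrist_force: [0.0, -1.9, -0.4]
width: 63.8
grip_force: 0.7
```

>>> send_rows --commands '[0.8, 0, 0.6, 0, 0, 0, -0.45, 1.6, 0, 1.1, 0, 0, 0, -0.45, 1.6, 0, 1.1, 0, 0, 0, -0.45]'

```text
time: 15.1
tool_pos: [543.8, 19.3, -12.6]
orientation: [3.141, -0.608, 1.524]
wrist_force: [-0.4, -6.1, -0.4]
width: 64.0
grip_force: 2.5
```

Run:
```python
from h import *
s=sensors.observe();print(s['time'],where(),s['wrist_force'],s['grip_force'])
for th,dl in [(0,2.8),(5,2.5),(10,2),(15,2),(20,2)]: print(th,F(th,dl).round(1),corner(*F(th,dl),35))
```

```text
15.1 ('corner x,y,z', np.float64(-83.3), np.float64(-7.2), np.float64(11.0), 'tilt', np.float64(34.831178666948084)) [-0.3649465  -6.09641958 -0.43758696] 2.4521070971786685
0 [-83.8  13. ] [ 0.8 -0.2 -1.9 -0.1  0.2  0.2]
5 [-83.6  19.9] [ 4.8 -0.2 -7.4 -0.1  0.2  0.2]
10 [-82.6  26.5] [  9.5  -0.1 -12.3  -0.1   0.2   0.2]
15 [-81.5  33. ] [ 14.1  -0.1 -17.   -0.1   0.2   0.2]
20 [-79.7  39.2] [ 19.1  -0.1 -21.1  -0.1   0.2   0.2]
```

>>> send_rows --commands '[1, 0, -2, 0, 0, 0, -0.45, 2.5, 0, -4.5, 0, 0, 0, -0.45, 4.8, 0, -7.4, 0, 0, 0, -0.45, 7, 0, -10, 0, 0, 0, -0.45, 9.5, 0, -12.3, 0, 0, 0, -0.45, 9.5, 0, -12.3, 0, 0, 0, -0.45]'

```text
time: 15.7
tool_pos: [544.2, 21.1, 3.7]
orientation: [3.14, -0.609, 1.525]
wrist_force: [-0.7, -4.2, -1.1]
width: 63.6
grip_force: 1.6
```

Run:
```python
from h import *
s=sensors.observe();print(s['time'],where(),s['wrist_force'],s['grip_force'])
for th,dl in [(15,2),(20,2),(25,2)]: print(th,F(th,dl).round(1),corner(*F(th,dl),35))
c,T=cam('side');p,d=eyes.snapshot('side')
a=cv2.resize(p[150:280,240:400],None,fx=4.5,fy=4.5,interpolation=cv2.INTER_CUBIC);cv2.imwrite('pics/side4.png',a)
```

```text
15.7 ('corner x,y,z', np.float64(-81.60000000000001), np.float64(-7.4), np.float64(27.3), 'tilt', np.float64(34.91610914360634)) [-0.69230397 -4.18644802 -1.05442295] 1.6336754942312837
15 [-81.5  33. ] [ 3.4 -0.4 -4.6 -0.1  0.1  0.3]
20 [-79.7  39.2] [ 8.4 -0.4 -8.7 -0.1  0.1  0.3]
25 [-77.3  45.2] [ 13.7  -0.4 -12.2  -0.1   0.1   0.3]
```

View pics/side4.png

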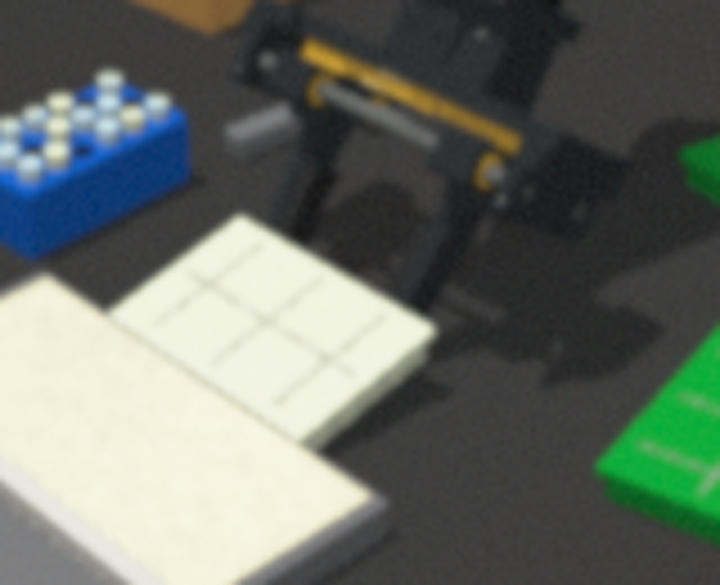

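The plate is pivoting against the step, with its rear rim lifted (around (430,330)). I'll continue along the arc.

Run:
```python
from h import *
for th in range(15,56,5): print(th,corner(*F(th,1.8),35)[:3])
```

```text
15 [ 3.3 -0.4 -4.7]
20 [ 8.3 -0.4 -8.8]
25 [ 13.7  -0.3 -12.3]
30 [ 19.3  -0.3 -15.1]
35 [ 25.1  -0.3 -17.4]
40 [ 31.2  -0.3 -19. ]
45 [ 37.4  -0.3 -19.9]
50 [ 43.7  -0.2 -20.1]
55 [ 50.   -0.2 -19.7]
```

>>> send_rows --commands '[2, 0, -2.5, 0, 0, 0, -0.45, 5, 0, -6, 0, 0, 0, -0.45, 8.3, 0, -8.8, 0, 0, 0, -0.45, 11, 0, -10.5, 0, 0, 0, -0.45, 13.7, 0, -12.3, 0, 0, 0, -0.45, 16.5, 0, -13.7, 0, 0, 0, -0.45, 19.3, 0, -15.1, 0, 0, 0, -0.45, 22, 0, -16.3, 0, 0, 0, -0.45, 25, 0, -17.4, 0, 0, 0, -0.45, 28, 0, -18.2, 0, 0, 0, -0.45]'

```text
time: 16.75
tool_pos: [544.3, 34.8, 34.6]
orientation: [-3.142, -0.611, 1.526]
wrist_force: [0.2, -0.0, -0.4]
width: 63.8
grip_force: 0.2
```

Run:
```python
from h import *
s=sensors.observe();print(s['time'],where(),s['wrist_force'],s['grip_force'])
for th in range(40,91,5): t=35 if th<=55 else 90-th;print(th,F(th,1.8).round(1),corner(*F(th,1.8),t))
c,T=cam('side');p,d=eyes.snapshot('side')
a=cv2.resize(p[130:280,230:400],None,fx=4,fy=4,interpolation=cv2.INTER_CUBIC);cv2.imwrite('pics/side5.png',a)
```

```text
16.75 ('corner x,y,z', np.float64(-67.89999999999999), np.float64(-6.8), np.float64(58.2), 'tilt', np.float64(35.00244357463613)) [ 0.23599486 -0.01486714 -0.37694897] 0.15697959519457072
40 [-66.6  60.6] [ 2.4  0.2 -1.2 -0.2 -0.   0.3]
45 [-62.1  64.9] [ 8.6  0.2 -2.1 -0.2 -0.   0.3]
50 [-57.1  68.7] [14.9  0.3 -2.4 -0.2 -0.   0.3]
55 [-51.6  72. ] [21.2  0.3 -1.9 -0.2 -0.   0.3]
60 [-45.7  74.7] [25.7  0.3 -1.7 -0.2 -5.   0.3]
65 [-39.5  76.9] [ 30.2   0.3  -0.9  -0.2 -10.    0.3]
70 [-33.   78.5] [ 34.7   0.4   0.3  -0.2 -15.    0.3]
75 [-26.3  79.5] [ 39.1   0.4   2.   -0.1 -20.    0.3]
80 [-19.3  80.7] [ 44.    0.4   3.6  -0.1 -25.    0.3]
85 [-12.2  82. ] [ 49.2   0.5   4.9  -0.1 -30.    0.3]
90 [-5.  82.8] [ 54.3   0.5   6.7  -0.1 -35.    0.3]
```

View pics/side5.png

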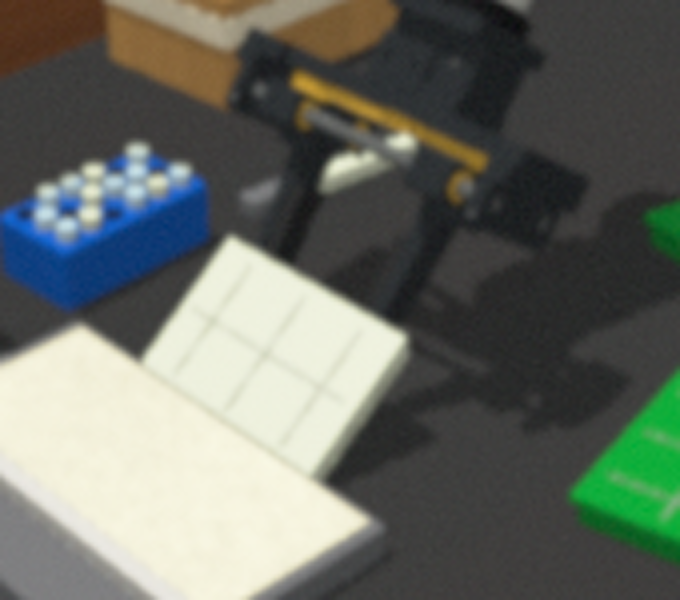

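The plate is held at about 37° and still supported by both fingers. I'll continue to 75° and then beyond.

>>> send_rows --commands '[3, 0, -1, 0, 0, 0, -0.45, 6, 0, -1.5, 0, 0, 0, -0.45, 9, 0, -2, 0, 0, 0, -0.45, 12, 0, -2, 0, 0, 0, -0.45, 15, 0, -2, 0, 0, 0, -0.45, 18, 0, -2, 0, 0, 0, -0.45, 21.2, 0, -1.7, 0, 0, 0, -0.45, 25.7, 0, -1.4, 0, -5, 0, -0.45, 30.2, 0, -0.6, 0, -10, 0, -0.45, 34.7, 0, 0.6, 0, -15, 0, -0.45]'

```text
time: 17.8
tool_pos: [545.9, 63.2, 54.3]
orientation: [3.141, -0.346, 1.525]
wrist_force: [-1.0, -0.3, -1.4]
width: 64.1
grip_force: 0.1
```

Run:
```python
from h import *
s=sensors.observe();print(s['time'],where(),s['wrist_force'],s['grip_force'])
for th in range(70,126,5): t=max(0,90-th);print(th,F(th,1.5).round(1),corner(*F(th,1.5),t))
c,T=cam('side');p,d=eyes.snapshot('side');cv2.imwrite('pics/side6.png',p)
for m in spotter.masks_of('side','plate')[:3]:
    r=m['region']&(d>0);v,u=np.nonzero(r);P=pts(c,T,u,v,d[r]);Q=np.array([inbox(q) for q in P]);
    k=Q[:,2]>3;Q=Q[k];print(m['score'],p[r].mean(0).round(),np.percentile(Q,[3,50,97],0).round(), 'slope', np.degrees(np.arctan(np.polyfit(Q[:,0],Q[:,2],1)[0])))
```

```text
17.8 ('corner x,y,z', np.float64(-33.099999999999994), np.float64(-7.0), np.float64(78.5), 'tilt', np.float64(19.83919873768654)) [-0.95995016 -0.30827169 -1.40769665] 0.0650649843737483
70 [-32.9  78.2] [ 0.1  0.   0.4 -0.   0.2  0.3]
75 [-26.2  79.2] [ 4.9  0.   0.9 -0.  -4.8  0.3]
80 [-19.3  80.4] [ 9.9  0.1  1.1 -0.  -9.8  0.3]
85 [-12.2  81.8] [ 15.3   0.1   1.   -0.  -14.8   0.3]
90 [-5.  82.5] [ 20.7   0.1   1.4   0.  -19.8   0.3]
95 [ 0.6 82.7] [ 26.    0.1   3.1   0.  -19.8   0.3]
100 [ 6.3 82.4] [ 31.2   0.2   5.3   0.  -19.8   0.3]
105 [11.9 81.6] [ 36.2   0.2   8.    0.  -19.8   0.3]
110 [17.4 80.3] [ 41.    0.2  11.    0.  -19.8   0.3]
115 [22.7 78.6] [ 45.4   0.2  14.5   0.  -19.8   0.3]
120 [27.9 76.4] [ 49.6   0.3  18.3   0.  -19.8   0.3]
125 [32.9 73.7] [ 53.3   0.3  22.5   0.  -19.8   0.3]
0.93 [173. 197. 193.] [[-106.  -60.   15.]
 [ -92.    6.   49.]
 [ -80.   59.   80.]] slope -65.44082595037929
0.83 [ 63. 164.  31.] [[-282.  142.    7.]
 [-214.  187.   17.]
 [-160.  229.   19.]] slope -1.1817425017550547
0.83 [ 57. 146.  30.] [[-494.   32.    5.]
 [-428.   81.   17.]
 [-372.  123.   19.]] slope -1.0562580768061958
```

>>> send_rows --commands '[2.5, 0, 1, 0, -2.5, 0, -0.45, 5, 0, 1.5, 0, -5, 0, -0.45, 7.5, 0, 1.8, 0, -7.5, 0, -0.45, 10, 0, 1.8, 0, -10, 0, -0.45, 12.6, 0, 1.8, 0, -12.5, 0, -0.45, 15.3, 0, 1.8, 0, -15, 0, -0.45, 18, 0, 2, 0, -17.5, 0, -0.45, 20.7, 0, 2.2, 0, -20, 0, -0.45, 23.5, 0, 3, 0, -20, 0, -0.45, 26, 0, 4, 0, -20, 0, -0.45]'

```text
time: 18.9
tool_pos: [546.6, 87.2, 59.2]
orientation: [-3.14, -0.0, 1.524]
wrist_force: [-2.5, -3.1, 12.5]
width: 64.1
grip_force: 6.2
```

```bash
cat >> h.py <<'E'
def pl():
    c,T=cam('side');p,d=eyes.snapshot('side')
    for m in spotter.masks_of('side','plate'):
        r=m['region']&(d>0)
        if p[r].mean(0)[0]<100: continue
        v,u=np.nonzero(r);P=pts(c,T,u,v,d[r]);Q=np.array([inbox(q) for q in P])
        k=Q[:,2]>3;Q=Q[k];print(m['score'],np.percentile(Q,[3,50,97],0).round(), 'slope', np.degrees(np.arctan(np.polyfit(Q[:,2],Q[:,0],1)[0])))
    return p
E
python3 - <<'E'
from h import *
s=sensors.observe();print(s['time'],where(),s['wrist_force'],s['grip_force'])
for th in range(95,126,5): t=max(0,90-th);print(th,F(th,1).round(1),corner(*F(th,1),t))
pl()
E
```

```text
18.9 ('corner x,y,z', np.float64(-0.8999999999999915), np.float64(-6.5), np.float64(81.7), 'tilt', np.float64(0.0060753144812127)) [-2.46123657 -3.13443573 12.45370209] 6.242188873293344
95 [ 0.6 82.2] [ 1.5  0.5 -0.5 -0.1 -0.   0.2]
100 [ 6.2 81.9] [ 7.1  0.5 -0.2 -0.1 -0.   0.2]
105 [11.7 81.1] [12.6  0.5  0.6 -0.1 -0.   0.2]
110 [17.2 79.9] [18.1  0.6  1.8 -0.1 -0.   0.2]
115 [22.5 78.1] [23.4  0.6  3.6 -0.1 -0.   0.2]
120 [27.7 75.9] [28.5  0.6  5.8 -0.1 -0.   0.2]
125 [32.6 73.3] [33.5  0.6  8.4 -0.1 -0.   0.2]
0.68 [[-88. -61.  19.]
 [-73.   8.  57.]
 [-70.  59.  84.]] slope 1.644415122913885
```

>>> send_rows --commands '[1.5, 0, -2, 0, 0, 0, -0.45, 4, 0, -2.2, 0, 0, 0, -0.45, 6.5, 0, -2.2, 0, 0, 0, -0.45, 9, 0, -2, 0, 0, 0, -0.45]'

```text
time: 19.4
tool_pos: [546.9, 98.2, 60.6]
orientation: [-3.141, -0.0, 1.526]
wrist_force: [-0.8, -0.4, 0.1]
width: 64.2
grip_force: 0.0
```

Run:
```python
from h import *
s=sensors.observe();print(s['time'],where(),s['wrist_force'],s['grip_force'])
pl()
```

```text
19.4 ('corner x,y,z', np.float64(10.100000000000009), np.float64(-6.2), np.float64(83.2), 'tilt', np.float64(0.017269800089917704)) [-0.75491543 -0.42902783  0.10984237] 0.03978296579589369
0.98 [[-85. -61.  18.]
 [-68.  11.  58.]
 [-60.  59.  83.]] slope 10.005707939381228
```

>>> send_rows --commands '[1.5, 0, 0.3, 0, 0, 0, -0.45, 3, 0, 0.6, 0, 0, 0, -0.45, 4.5, 0, 1, 0, 0, 0, -0.45, 6, 0, 1.4, 0, 0, 0, -0.45, 7.5, 0, 1.8, 0, 0, 0, -0.45, 9, 0, 2.3, 0, 0, 0, -0.45]'

```text
time: 20.1
tool_pos: [547.8, 107.4, 58.9]
orientation: [3.141, -0.0, 1.526]
wrist_force: [-0.2, 1.2, 3.3]
width: 63.7
grip_force: 2.0
```

Run:
```python
from h import *
s=sensors.observe();print(s['time'],where(),s['wrist_force'],s['grip_force'])
pl()
```

```text
20.1 ('corner x,y,z', np.float64(19.400000000000006), np.float64(-6.6), np.float64(81.4), 'tilt', np.float64(0.01808123564039437)) [-0.17694805  1.24654581  3.26484461] 2.0462397148367018
0.82 [[-85. -59.  17.]
 [-63.  13.  60.]
 [-51.  60.  81.]] slope 17.74561952072086
```

>>> send_rows --commands '[1.5, 0, -0.8, 0, 0, 0, -0.45, 3, 0, -0.5, 0, 0, 0, -0.45, 4.5, 0, 0, 0, 0, 0, -0.45, 6, 0, 0.5, 0, 0, 0, -0.45, 7.5, 0, 1, 0, 0, 0, -0.45, 9, 0, 1.5, 0, 0, 0, -0.45]'

```text
time: 20.8
tool_pos: [547.8, 116.3, 57.1]
orientation: [-3.141, 0.0, 1.526]
wrist_force: [-0.9, -0.3, 0.6]
width: 63.9
grip_force: 0.1
```

Run:
```python
from h import *
s=sensors.observe();print(s['time'],where(),s['wrist_force'],s['grip_force'])
pl()
```

```text
20.8 ('corner x,y,z', np.float64(28.200000000000003), np.float64(-6.2), np.float64(79.6), 'tilt', np.float64(-0.002927108974603311)) [-0.9106771  -0.28004744  0.60119664] 0.10772176710361236
0.81 [[-85. -54.  17.]
 [-58.  20.  61.]
 [-45.  60.  78.]] slope 23.95844301198126
```

>>> send_rows --commands '[2, 0, 0.5, 0, 0, 0, -0.45, 4, 0, 1, 0, 0, 0, -0.45, 6, 0, 1.5, 0, 0, 0, -0.45, 8, 0, 2, 0, 0, 0, -0.45, 10, 0, 2.5, 0, 0, 0, -0.45, 12, 0, 3, 0, 0, 0, -0.45]'

```text
time: 21.5
tool_pos: [548.5, 128.3, 54.1]
orientation: [-3.142, -0.0, 1.526]
wrist_force: [0.0, 0.2, 0.5]
width: 64.1
grip_force: 0.0
```

Run:
```python
from h import *
s=sensors.observe();print(s['time'],where(),s['wrist_force'],s['grip_force'])
cv2.imwrite('pics/side7.png',cv2.resize(pl()[130:330,170:400],None,fx=3,fy=3))
```

```text
21.5 ('corner x,y,z', np.float64(40.300000000000004), np.float64(-6.2), np.float64(76.6), 'tilt', np.float64(0.00018005111395567346)) [0.04949483 0.16444115 0.46494551] 0.0
0.82 [[-103.  -58.   20.]
 [ -55.   16.   35.]
 [ -26.   59.   37.]] slope -47.023600378199866
```

>>> send_rows --commands '[-20, 0, -15, 0, 0, 0, -0.45, -55, 0, -30, 0, 0, 0, -0.45, -95, 0, -30, 0, 0, 0, -0.45, -135, 0, -30, 0, 0, 0, -0.45, -160, 0, -30, 0, 0, 0, -0.45, -160, 0, -30, 0, 0, 0, -0.45]'

```text
time: 22.2
tool_pos: [540.8, -36.9, 84.6]
orientation: [3.141, 0.002, 1.519]
wrist_force: [0.3, 0.0, -0.7]
width: 64.0
grip_force: 0.0
```

```bash
cat >> h.py <<'E'
def plw(z=23,save=None,n='wrist'):
    c,T=cam(n);p,d=eyes.snapshot(n)
    if save: cv2.imwrite(save,p)
    for t in ['plate']:
        for m in spotter.masks_of(n,t):
            r=m['region'];v,u=np.nonzero(r)
            if p[r].mean(0)[0]<100: continue
            D=pts(c,T,u,v,np.ones(len(u)))-T[:3,3]; Q=T[:3,3]+D*((z-T[2,3])/D[:,2:])
            k=r&(d>0);vv,uu=np.nonzero(k);P=pts(c,T,uu,vv,d[k])
            q=cv2.minAreaRect(Q[:,:2].astype(np.float32));print(m['score'],q,inbox([*q[0],z]),'top',np.percentile(P[:,2],[10,50,90]))
E
python3 - <<'E'
from h import *
s=sensors.observe();print(s['time'],inbox(s['tool_pos']),s['wrist_force'])
plw(save='pics/w8.png');plw(n='scene')
E
```

```text
22.2 [-210.3   -7.    84.6] [ 0.3399013   0.04725479 -0.68493599]
0.71 ((543.251220703125, 90.02471160888672), (54.324981689453125, 126.358642578125), 86.98587036132812) [-83.4  -3.   23. ] top [34.10350271 35.79210958 36.80812074]
0.64 ((542.3356323242188, 105.60646057128906), (91.66748046875, 132.1451416015625), 87.47332000732422) [-67.9  -1.3  23. ] top [26.90089852 36.80025335 39.66207132]
```

View pics/w8.png

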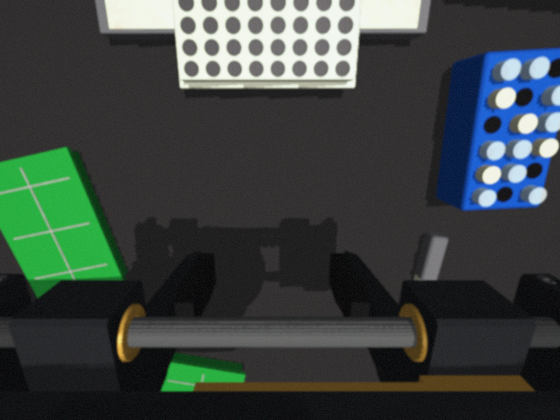

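The wrist view shows the plate wells up, square to the box (near edge at row 85) and overhanging the front edge. Next I'll lower the tips to 20.5 mm and push it home.

>>> send_rows --commands '[25, 0, 30, 0, 0, 0, -0.45, 45, 0, 60, 0, 0, 0, -0.45, 65, 0, 80, 0, 0, 0, -0.45, 72, 0, 86.5, 0, 0, 0, -0.45, 80, 0, 86.5, 0, 0, 0, -0.45, 88, 0, 86.5, 0, 0, 0, -0.45, 94, 0, 86.5, 0, 0, 0, -0.45, 100, 0, 86.5, 0, 0, 0, -0.45, 106, 0, 86.5, 0, 0, 0, -0.45, 112, 0, 86.5, 0, 0, 0, -0.45]'

```text
time: 23.4
tool_pos: [546.7, 80.2, -1.9]
orientation: [3.141, 0.0, 1.525]
wrist_force: [0.4, -1.7, 0.5]
width: 63.6
grip_force: 0.5
```

Run:
```python
from h import *
s=sensors.observe();print(s['time'],inbox(s['tool_pos']),s['orientation'],s['wrist_force'])
plw()
```

```text
23.4 [-93.1  -6.9  -1.9] [3.14084988e+00 6.58529777e-05 1.52519617e+00] [ 0.42993589 -1.68969263  0.49652542]
0.91 ((544.924560546875, 132.55093383789062), (86.43944549560547, 130.37452697753906), 87.33030700683594) [-40.9  -2.5  23. ] top [34.86893377 35.82181039 36.66330621]
```

>>> send_rows --commands '[4, 0, 0, 0, 0, 0, -0.45, 8, 0, 0, 0, 0, 0, -0.45, 12, 0, 0, 0, 0, 0, -0.45, 16, 0, 0, 0, 0, 0, -0.45, 20, 0, 0, 0, 0, 0, -0.45, 23, 0, 0, 0, 0, 0, -0.45, 25, 0, 0, 0, 0, 0, -0.45, 26, 0, 0, 0, 0, 0, -0.45]'

```text
time: 24.3
tool_pos: [547.4, 106.4, -2.3]
orientation: [-3.142, -0.0, 1.526]
wrist_force: [0.6, -1.3, 0.4]
width: 63.7
grip_force: 0.5
```

>>> send_rows --commands '[1, 0, 0, 0, 0, 0, -0.45, 2, 0, 0, 0, 0, 0, -0.45, 3, 0, 0, 0, 0, 0, -0.45, 3, 0, 0, 0, 0, 0, -0.45]'

```text
time: 24.7
tool_pos: [547.3, 107.9, -2.4]
orientation: [-3.141, 0.001, 1.525]
wrist_force: [-2.1, -5.6, 1.3]
width: 63.9
grip_force: 2.4
```

>>> send_rows --commands '[1, 0, 0, 0, 0, 0, -0.45, 2, 0, 0, 0, 0, 0, -0.45, 2, 0, 0, 0, 0, 0, -0.45]'

```text
time: 25.0
tool_pos: [547.1, 108.2, -2.4]
orientation: [-3.141, 0.003, 1.524]
wrist_force: [-2.3, -9.3, 2.8]
width: 63.7
grip_force: 4.3
```

>>> send_rows --commands '[-4, 0, 0, 0, 0, 0, -0.45, -15, 0, 0, 0, 0, 0, -0.45, -40, 0, -20, 0, 0, 0, -0.45, -75, 0, -60, 0, 0, 0, -0.45, -110, 0, -100, 0, 0, 0, -0.45, -140, 0, -140, 0, 0, 0, -0.45, -140, 0, -180, 0, 0, 0, -0.45, -140, 0, -180, 0, 0, 0, -0.45]'

```text
time: 25.8
tool_pos: [545.3, -30.8, 183.4]
orientation: [3.131, -0.002, 1.523]
wrist_force: [-0.1, -0.4, -0.3]
width: 63.5
grip_force: 0.0
```

Run:
```python
from h import *
s=sensors.observe();print(s['time'],inbox(s['tool_pos']),s['wrist_force'],s['joint_vel'].round(2))
plw(save='pics/w9.png');plw(n='scene')
```

```text
25.8 [-204.   -11.2  183.4] [-0.05840475 -0.36855512 -0.26693931] [-0.01  0.07 -0.06  0.06 -0.04 -0.07  0.02]
0.75 ((544.8552856445312, 136.24307250976562), (39.13248825073242, 126.73446655273438), 87.40458679199219) [-37.2  -2.2  23. ] top [23.24432257 35.62707464 36.80370432]
0.6 ((543.3455810546875, 162.66372680664062), (91.4549789428711, 134.6449737548828), 86.18399810791016) [-10.9   0.6  23. ] top [25.23369621 36.64303405 39.51627371]
```

View pics/w9.png

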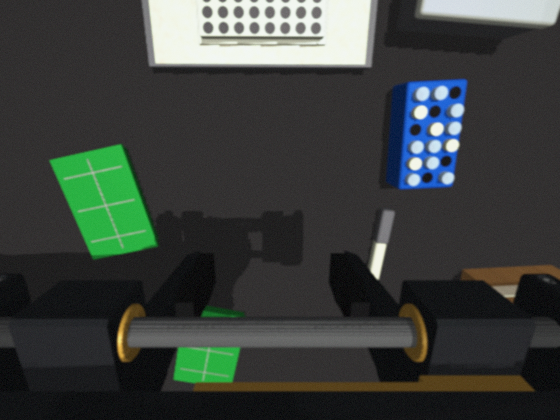

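The plate sits wells up on the pad, inside the frame (columns 200–325), with its near edge at about −56.8 mm and parallel to the box. The other things are where they were and the arm is clear, so I'm handing in.

Run:
```python
from rig import workorder
print(workorder.sign_off())
```

```text
the job is handed in; nothing more can be done
None
```

The white plate was pushed to the box, tipped over its front edge and pushed home; the last measurements put it face up and flush against the back rail. The arm was clear and the job was handed in at about 26 s, with no verdict returned.

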